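Lock the lap disc, free the run lever and hold it on

TASK

Get the little flat polishing machine running: swing its brass lock collar clockwise by the black pin all the way to the green locked mark, and only then flip the red safety catch fully down to the right (seen from the robot), out of the run lever's way. Then pull the run lever by its black crossbar all the way over to the pedestal's front, the side with the catch, and finish while still holding it there against its spring: do not let go. Do not force the lever against the upright catch, and leave the jar, tin and brass fitting where they are.

Things in the scene. Friction and masses are not known exactly. Their poses are not given: they have to be found in the camera images.
- polisher: Fixed flat polishing machine: round blue pan, 190 mm across, its rim 60 mm high, with a steel disc inside (top at 54 mm) and a brass lock collar on a central spindle (top of spindle 91 mm). It may stand on either side of the robot's midline, turned by up to 0.45 rad. Origin: centre of its underside on the table; z up; its -x axis points from the spindle to the locked mark.
- collar_axis (a point): Top of the spindle, on the collar's vertical turning axis, 91 mm above the table.
- collar_pin (a point): Centre of the top face of the collar's black upright pin (diameter 14 mm, top at z = 126 mm). The pin stands 55 mm from the collar axis on a brass arm (16 mm wide) whose top is at z = 74 mm, so the pin is free over z = 74 to 126 mm; it can be pinched from above or pushed.
- locked_mark (a point): Middle of the green mark on the pan's rim (22 x 12 mm, z = 61 mm), 86 mm from the collar axis; a green stripe on the disc continues it inwards. The collar is locked when its pin stands over this line, where it meets a stop.
- lock_collar (a joint): Turn of the lock collar in rad: 1.2 is on the locked mark, against the stop; 0 is 1.2 rad short of it. It grows clockwise seen from above. It starts between 0 and 0.35, turns stiffly (about 2 to 3 N at the pin) and stays where it is left.
- pedestal: Fixed grey lever pedestal on a dark plate (120 x 130 mm, 12 mm thick; grey block 69 x 100 mm, top 66 mm high). It stands on the other side of the midline from the polisher, turned by up to 0.45 rad. Origin: on the table, straight below the lever's hinge; z up; its -x side is its front, which faces roughly to the robot and carries the red catch; y runs along the lever hinge.
- catch_hinge (a point): Hinge of the red safety catch, on the pedestal's front at pedestal (-26, 0, 60) mm. Hinge axis = pedestal x.
- catch_tip (a point): Centre of the red ball (diameter 22 mm) at the catch's end, 86 mm from catch_hinge: straight above the hinge while the catch is upright. The catch is a red bar 16 mm wide (along pedestal y) and 10 mm thick (along pedestal x).
- safety_catch (a joint): Swing of the red catch in rad: 0 is upright, where it stands 4 mm in front of a steel tongue of the lever and blocks it; it grows as the tip goes down towards the pedestal's -y side (the robot's right), and ends at a stop at 1.5, nearly level (tip then 66 mm above the table). It starts between 0 and 0.1, is stiff (about 1.5 N at the tip) and stays where it is left. A push on its +y side, then down, flips it.
- lever_tongue (a point): Point on the front face of the lever's steel tongue, close behind the upright catch. With the lever at rest the tongue is upright, spans pedestal x from -17 to -7 mm, is 16 mm wide and tops out 117 mm above the table; it turns with the lever.
- lever_hinge (a point): Middle of the run lever's hinge axis (pedestal y), 75 mm above the table.
- pull_bar (a point): Black crossbar of the run lever: a round bar 18 mm thick and 100 mm long along pedestal y, carried by two steel arms (12 mm thick, at y = +-42 mm) 130 mm from the lever hinge; between the arms 72 mm of bar are free underneath. This point: its centre, at rest at pedestal (51, 0, 195) mm, that is with the lever leaning 0.40 rad away from the front.
- run_lever (a joint): Pull of the run lever in rad: 0 at rest, leaning back 0.40 rad from upright; it grows as the bar comes over to the pedestal's front (-x) side and ends at a stop at 0.7, leaning 0.30 rad to the front (bar centre then at pedestal (-38, 0, 199) mm). A spring returns it when let go: about 2.5 N at the bar at rest, about 8 N at the stop.
- jar: Bystander: amber jar with black cap, 60 mm across, 80 mm high, at the far end of the gap between the machines. Origin: centre of its underside.
- tin: Bystander: flat metal tin, 66 mm across, 26 mm high, at the robot's end of the gap between the machines. Origin: centre of its underside.
- fitting: Bystander: turned brass fitting, 44 mm across, 42 mm high, standing in the gap between the machines. Origin: centre of its underside.
Mind the look-alikes: they are no part of the job. Leave any orange, pink or turquoise look-alike of the pedestal alone.

How it is judged:
On the way, in this order (a step that is already met when the one before it is completed fails the run):
1. the lock collar is on its locked mark (value of joint lock_collar above 1.08 rad), for 0.2 s.
2. the safety catch is flipped down to its side (value of joint safety_catch above 1.25 rad), for 0.2 s.
3. the run lever is pulled all the way by its crossbar and held (value of joint run_lever above 0.6 rad and contact force between the fingers and run_lever_c1 above 1.5 N), for 0.3 s.
At the end, for the whole second after the job is handed in: Collar within 0.12 rad of its locked stop (above 1.08), catch down (above 1.25 of 1.5), run lever above 0.6 of 0.7 rad, still (under 0.1 rad/s) and held by the fingers on its crossbar (over 1.5 N); jar, tin and fitting within 30 mm of their starts (all of step 3 and value of joint lock_collar above 1.08 rad and value of joint safety_catch above 1.25 rad and velocity of joint run_lever between -0.1 and 0.1 rad/s and distance of each of jar, tin, fitting from where it was at the start of the episode below 0.03 m); the arm keeps its last pose, push and grip.
It fails at once if the lever is forced past the upright catch (value of joint run_lever above 0.2 rad and value of joint safety_catch below 0.9 rad).
It fails at once if a bystander (jar, tin or fitting) is shoved away or knocked over (distance of any of jar, tin, fitting from where it was at the start of the episode above 0.03 m or angle between any of jar, tin, fitting's own z axis and vertical above 0.5 rad).
It also fails if it takes over 59 s, if anything falls off the work surface, if the arm or the gripper's body presses on something with over 40 N, if the wrist force passes 120 N, or if a joint passes its speed limit or range.

ROBOT

A 7-joint arm with a two-finger parallel gripper is mounted at the origin on the work surface. World frame = base frame: x ahead of the robot, y to its left, z up, the work surface at z = 0. Lengths are in m, angles in rad, forces in N, time in s.
With the tool pointing down it reaches from about 0.425 to 0.925 m from the base axis. Payload 6.8 kg.
Tool frame: the origin (TCP) lies on the centre line of the jaws, within the pads' length; the fingertips stand 19 mm ahead of it and the grasp point (between the pads) is the TCP; z points along the fingers, y is the line along which they close (so a half turn about z gives the same grasp; the last joint's range is limited). The gripper opens to 85 mm and grips with 20 to 120 N. Pads are 22 mm wide; open, the fingers measure 114 mm over their backs; the gripper's body (76 mm by 85 mm) begins 54 mm behind the grasp point. The pads swing forward as they close: fully open they stand 13 mm farther back than shut.
Start: joints at [-1.242, 0.477, 0.022, 1.555, -0.011, 1.109, -0.083], TCP at [0.286, 0.612, 0.224] pointing down, gripper open.
Joint ranges: [-2.96, 2.96], [-0.34, 2.1], [-1.41, 1.46], [0.24, 2.44], [-1.37, 4.51], [0.17, 1.92], [-2.96, 2.96]. Speed limits (rad/s): [2.39, 2.39, 3.14, 3.14, 3.14, 3.14, 3.14].

INTERFACE

Orientations are given as a rotation vector (axis times angle).
In Python, from bench import r gives the robot as it stands. The module is installed in compiled form; this text tells all that it offers.
- The arm moves only by the tool arm_command, never from a script. Its argument "rows" is a list of rows, each an object of numbers: "fingers": the opening, from -1 (shut) to 1 (fully open); "x", "y", "z": the shift along the tool's x, y, z in m; "ax", "ay", "az": the turn, a rotation vector about the tool's x, y, z in degrees. In form: [{"fingers": .., "x": .., "y": .., "z": .., "ax": .., "ay": .., "az": ..}, ...]. A call has 1 to 10 rows; each row shifts and turns the commanded pose from where the row before left it, along the tool's axes as they then stand; what a row does not reach is not made up. A row lasts 1/12 s, in which the tool goes at most 41.7 mm and 7.16 degrees, less where a joint would pass 70% of its speed; a pose out of reach is approached as far as the arm can. A call is refused whole if a number of a shift passes 0.0417 or a number of a turn 7.16, either way. A call with a gripper value outside its range is refused whole. The fingers move at their own pace and stop on an object; "grip_force" is the grip in N (left out, the last holds). Time passes only in rows, so rows that do not move let the fingers close. It gives the time, the measured TCP pose, the force, the opening and the grip force at its end, in the units of the state.
- r.get_obs(): the state, without advancing time (a new reading comes with each control period).
- r.grab_frame(name): name is "scene" or "top" or "wrist"; returns a dict with "frame" (384x512x3 uint8, red, green, blue), "depth" (384x512 float32, m along the optical axis (not along the pixel's ray), 0 where there is no reading), "K" (3x3 intrinsics, pixels), "world_from_camera" (4x4, takes a point from camera to world coordinates). Camera axes: x right, y down, z forward; pixel columns grow to the right and rows downward; lengths in m; the calibration is good to about 2 mm. The wrist camera is an equidistant fisheye: a pixel r from the principal point sees the ray r / f radians off the axis. A picture is of the moment at which its call begins.
- r.hand_in(): hands the job in; it is judged then, once.
The state is a dict: "clock": time; "joints": joint angles; "qvel": joint speeds; "tau": joint torques, N m; "tcp_pos": TCP position; "orientation": TCP orientation; "contact_force": force on the tool from outside, world axes, zero at the start; "moment": the same for the moment, N m; "grip_width": finger opening in m; "gripper_force": force on a finger pad.
Only numpy, scipy, OpenCV 4.12 (cv2) and the standard library are available. Lean on these libraries where they do the work, as an engineer would, in place of code of your own. Each camera call takes 0.05 s, during which the arm holds its last target. There are 200 camera calls.

## Working session

There is one attempt and no reset: what is moved stays moved. The work goes in short steps, Python scripts to look and compute and a tool call to move; the robot and the scene stay as the last step left them, time stands still between calls to the robot, and variables do not carry over. Pictures are saved under pics/ and viewed, at most 10 in all, crops included, and the job is handed in when it is done.

Besides the shell and the picture viewer there is one more tool, called after "Request:" as name(argument=value, ...) on one line, values as JSON. arm_command: Moves the arm, as the interface text tells. Its arguments: {"type":"object","properties":{"rows":{"type":"array"},"grip_force":{"type":"number"}},"required":["rows"]}

```bash
mkdir -p pics
cat > h.py <<'E'
import numpy as np, cv2
from bench import r
from scipy.spatial.transform import Rotation as R
def grab(n,save=None):
    f=r.grab_frame(n)
    if save: cv2.imwrite('pics/'+save,f['frame'][:,:,::-1])
    return f
def pts(f):
    d=f['depth'];K=f['K'];v,u=np.indices(d.shape)
    P=np.stack([(u-K[0,2])/K[0,0]*d,(v-K[1,2])/K[1,1]*d,d],-1)
    T=f['world_from_camera'];W=P@T[:3,:3].T+T[:3,3]
    W[d==0]=np.nan
    return W
E
python3 - <<'E'
from h import *
print({k:np.round(v,3) for k,v in r.get_obs().items()})
for n in('scene','top'):
    f=grab(n,n+'0.png');np.savez(n+'0.npz',**f);print(np.round(f['world_from_camera'],3),f['K'])
a=cv2.imread('pics/scene0.png');b=cv2.imread('pics/top0.png')
E
```

```text
{'clock': np.float64(0.0), 'joints': array([-1.242,  0.478,  0.022,  1.556, -0.012,  1.109, -0.083]), 'qvel': array([ 0.001, -0.001, -0.   ,  0.   , -0.002, -0.001, -0.001]), 'tau': array([ 0.0000e+00, -5.9647e+01,  1.6080e+00, -2.8120e+01,  1.3000e-02,
        1.0000e-02,  0.0000e+00]), 'tcp_pos': array([0.285, 0.611, 0.223]), 'orientation': array([-6.810e-01, -3.067e+00,  3.000e-03]), 'contact_force': array([ 0.641, -0.558, -0.529]), 'moment': array([-0.021,  0.025, -0.022]), 'gripper_force': np.float64(0.0), 'grip_width': np.float64(0.085)}
[[-0.769  0.434 -0.47   1.028]
 [ 0.64   0.539 -0.548  0.691]
 [ 0.015 -0.722 -0.692  0.93 ]
 [ 0.     0.     0.     1.   ]] [[431.10282505   0.         252.53173071]
 [  0.         431.10282505 186.44916255]
 [  0.           0.           1.        ]]
[[-0.074 -0.976  0.206  0.283]
 [-0.997  0.073 -0.013  0.079]
 [-0.002 -0.206 -0.979  1.239]
 [ 0.     0.     0.     1.   ]] [[431.82036548   0.         254.85652379]
 [  0.         431.82036548 190.50745536]
 [  0.           0.           1.        ]]
```

View pics/scene0.png

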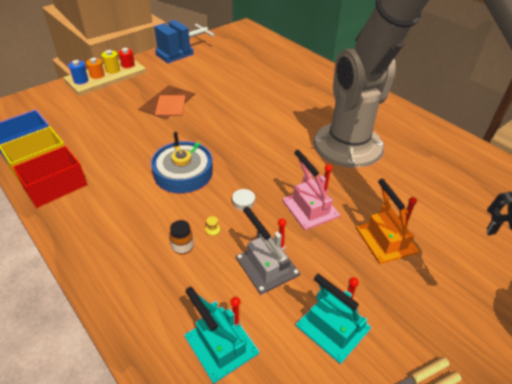

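View pics/top0.png

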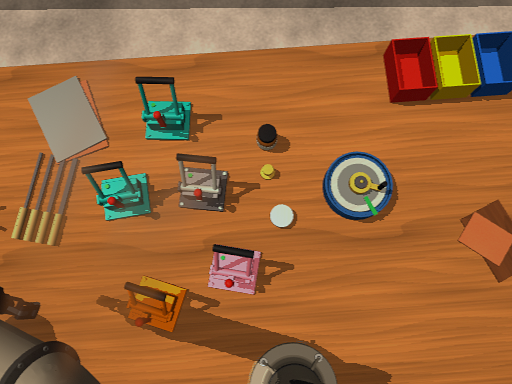

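Candidates for the pedestal in the top view are turquoise (167,118), turquoise (123,195), pink (235,270), orange (158,305) and grey (203,185). Only grey matches the description: a grey block on a dark plate. The polisher is the blue pan at (360,185). I'll confirm with one enlarged crop and measure.

Run:
```python
from h import *
f=dict(np.load('top0.npz'));g=dict(np.load('scene0.npz'))
b=f['frame'][140:225,165:405,::-1];b=cv2.resize(b,None,fx=3.3,fy=3.3,interpolation=3)
a=g['frame'][130:300,140:320,::-1];a=cv2.resize(a,None,fx=1.8,fy=1.8,interpolation=3)
c=np.zeros((b.shape[0]+a.shape[0],792,3),np.uint8);c[:b.shape[0],:b.shape[1]]=b;c[b.shape[0]:,:a.shape[1]]=a
cv2.imwrite('pics/crop0.png',c)
def rep(name,F,box,lo,hi,zr):
    W=pts(F);h=cv2.cvtColor(F['frame'],cv2.COLOR_RGB2HSV)
    m=cv2.inRange(h,lo,hi)>0;k=np.zeros_like(m);k[box[1]:box[3],box[0]:box[2]]=1
    m&=k&(W[...,2]>zr[0])&(W[...,2]<zr[1]);P=W[m]
    if len(P): vv,uu=np.nonzero(m);print(name,len(P),'px',uu.mean().round(1),vv.mean().round(1),'med',np.median(P,0).round(4),'min',P.min(0).round(3),'max',P.max(0).round(3))
    else: print(name,'none')
    return P
for n,F,pb,qb in(('top',f,(320,150,400,222),(170,148,232,215)),('scene',g,(145,125,220,195),(230,200,302,295))):
    print(n)
    rep('blue',F,pb,(100,120,40),(125,255,255),(.03,.075))
    rep('green',F,pb,(50,80,60),(85,255,255),(.0,.09))
    rep('pin',F,pb,(0,0,0),(180,255,70),(.08,.14))
    rep('pinhi',F,pb,(0,0,0),(180,255,255),(.11,.14))
    rep('spindle',F,pb,(0,0,0),(180,255,255),(.082,.1))
    rep('red',F,qb,(0,150,80),(6,255,255),(.03,.17))
    rep('redball',F,qb,(0,150,80),(6,255,255),(.135,.17))
    P=rep('bar',F,qb,(0,0,0),(180,255,80),(.17,.22))
    if len(P):
        c=P[:,:2]-P[:,:2].mean(0);print('bar dir',np.linalg.svd(c)[2][0], 'mid',((P.min(0)+P.max(0))/2).round(3))
    rep('plate',F,qb,(0,0,0),(180,90,255),(.005,.02))
for n,bx,zr in(('jar',(250,115,285,155),(.06,.1)),('fit',(255,158,280,184),(.03,.06)),('tin',(265,200,300,232),(.018,.04))): rep(n,f,bx,(0,0,0),(180,255,255),zr)
```

```text
top
blue 1102 px 355.6 186.1 med [ 0.5204 -0.2136  0.0476] min [ 0.435 -0.321  0.03 ] max [ 0.622 -0.132  0.068]
green 92 px 370.3 205.3 med [ 0.4654 -0.2531  0.0582] min [ 0.44  -0.271  0.044] max [ 0.493 -0.238  0.067]
pin 58 px 377.2 184.9 med [ 0.5101 -0.2735  0.1086] min [ 0.504 -0.283  0.08 ] max [ 0.541 -0.212  0.129]
pinhi 31 px 383.5 183.7 med [ 0.5097 -0.2761  0.1245] min [ 0.504 -0.283  0.112] max [ 0.518 -0.271  0.129]
spindle 140 px 362.2 181.9 med [ 0.5284 -0.2277  0.0854] min [ 0.505 -0.281  0.082] max [ 0.551 -0.207  0.099]
red 54 px 197.6 192.8 med [0.5165 0.2122 0.1528] min [0.509 0.203 0.073] max [0.527 0.223 0.162]
redball 50 px 197.5 192.4 med [0.5169 0.2114 0.1532] min [0.509 0.203 0.147] max [0.527 0.221 0.162]
bar 220 px 195.3 158.3 med [0.5946 0.2106 0.2012] min [0.58  0.157 0.193] max [0.609 0.253 0.209]
bar dir [-0.17267225 -0.98497934] mid [0.595 0.205 0.201]
plate 644 px 206.6 193.7 med [0.5217 0.1981 0.0115] min [0.489 0.14  0.005] max [0.627 0.284 0.019]
scene
blue 620 px 181.8 173.2 med [ 0.5729 -0.1661  0.0491] min [ 0.443 -0.32   0.03 ] max [ 0.629 -
[... 506 characters left out ...]
9 0.206 0.072] max [0.533 0.226 0.158]
redball 50 px 281.5 222.8 med [0.5265 0.216  0.1519] min [0.519 0.206 0.136] max [0.533 0.222 0.158]
bar 223 px 256.7 223.6 med [0.6039 0.2151 0.2017] min [0.588 0.157 0.191] max [0.616 0.255 0.207]
bar dir [-0.17640209 -0.98431819] mid [0.602 0.206 0.199]
plate 949 px 268.2 261.2 med [0.5917 0.2224 0.0122] min [ 0.352 -0.024  0.005] max [0.631 0.285 0.02 ]
jar 280 px 266.4 133.1 med [0.6893 0.0183 0.0793] min [ 0.666 -0.007  0.065] max [0.718 0.043 0.086]
fit 96 px 267.1 169.0 med [0.5947 0.0231 0.0415] min [0.58  0.009 0.035] max [0.61  0.038 0.046]
tin 420 px 280.9 215.4 med [ 0.4607 -0.0057  0.0256] min [ 0.43  -0.038  0.019] max [0.493 0.026 0.032]
```

View pics/crop0.png

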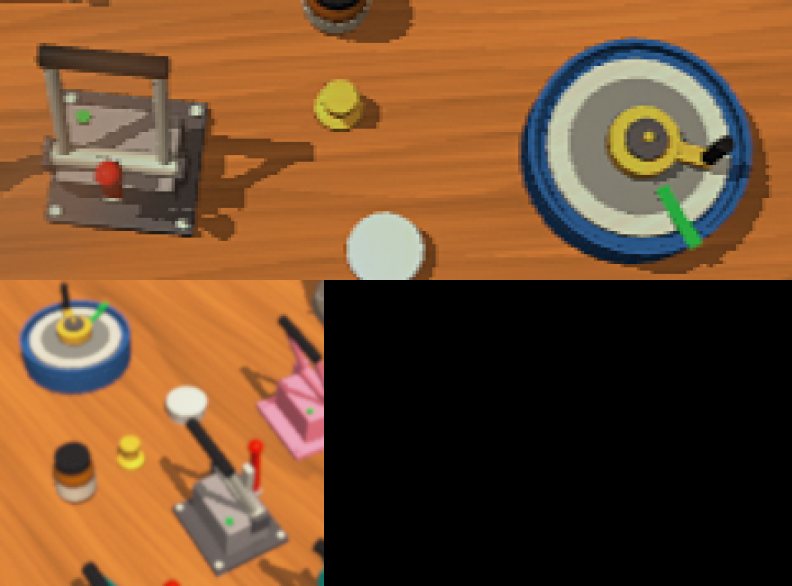

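The crop shows the grey pedestal on its dark plate, with the red ball at (108,172), upright and at the front. The brass collar's pin is at (715,150), counter-clockwise of the green mark at (695,235), so about 50° clockwise is left. The pan centre is at about (0.5285,-0.2275) and the pin at (0.514,-0.277), 52 mm out (55 expected). First I move over to the collar at height.

Request:
arm_command(rows=[{"fingers": 1,"y": -0.02,"z": -0.03},{"fingers": 1,"y": -0.02,"z": -0.03},{"fingers": 1,"y": -0.02,"z": -0.03},{"fingers": 1,"x": -0.037,"az": 3.3},{"fingers": 1,"x": -0.037,"az": 3.3},{"fingers": 1,"x": -0.037,"az": 3.3},{"fingers": 1,"x": -0.037,"az": 3.3},{"fingers": 1,"x": -0.037,"az": 3.3},{"fingers": 1,"x": -0.037,"az": 3.3},{"fingers": 1,"x": -0.037,"az": 3.3}])

```text
validation failed for argument at $.ro...
```

Request:
arm_command(rows=[{"fingers": 1,"x": -0.037,"az": 3.3},{"fingers": 1,"x": -0.037,"az": 3.3},{"fingers": 1,"x": -0.037,"az": 3.3},{"fingers": 1,"x": -0.037,"az": 3.3},{"fingers": 1,"x": -0.037,"az": 3.3},{"fingers": 1,"x": -0.037,"az": 3.3},{"fingers": 1,"x": -0.037,"az": 3.3},{"fingers": 1,"x": -0.037,"az": 3.3},{"fingers": 1,"x": -0.037,"az": 3.3},{"fingers": 1,"x": -0.037,"az": 3.3}])

```text
validation failed for argument at $.ro...
```

Request:
arm_command(rows=[{"fingers": 1,"x": 0,"y": -0.02,"z": -0.03,"ax": 0,"ay": 0,"az": 0},{"fingers": 1,"x": 0,"y": -0.02,"z": -0.03,"ax": 0,"ay": 0,"az": 0},{"fingers": 1,"x": 0,"y": -0.02,"z": -0.03,"ax": 0,"ay": 0,"az": 0},{"fingers": 1,"x": -0.037,"y": 0,"z": 0,"ax": 0,"ay": 0,"az": 3.3},{"fingers": 1,"x": -0.037,"y": 0,"z": 0,"ax": 0,"ay": 0,"az": 3.3},{"fingers": 1,"x": -0.037,"y": 0,"z": 0,"ax": 0,"ay": 0,"az": 3.3},{"fingers": 1,"x": -0.037,"y": 0,"z": 0,"ax": 0,"ay": 0,"az": 3.3},{"fingers": 1,"x": -0.037,"y": 0,"z": 0,"ax": 0,"ay": 0,"az": 3.3}])

```text
clock: 0.77
tcp_pos: [0.4183, 0.4594, 0.3132]
orientation: [-1.117, -2.936, 0.001]
contact_force: [0.5, -0.2, 0.1]
grip_width: 0.0855
gripper_force: 0.0
```

Request:
arm_command(rows=[{"fingers": 1,"x": -0.037,"y": 0,"z": 0,"ax": 0,"ay": 0,"az": 3.3},{"fingers": 1,"x": -0.037,"y": 0,"z": 0,"ax": 0,"ay": 0,"az": 3.3},{"fingers": 1,"x": -0.037,"y": 0,"z": 0,"ax": 0,"ay": 0,"az": 3.3},{"fingers": 1,"x": -0.037,"y": 0,"z": 0,"ax": 0,"ay": 0,"az": 3.3},{"fingers": 1,"x": -0.037,"y": 0,"z": 0,"ax": 0,"ay": 0,"az": 3.3},{"fingers": 1,"x": -0.037,"y": 0,"z": 0,"ax": 0,"ay": 0,"az": 3.3},{"fingers": 1,"x": -0.037,"y": 0,"z": 0,"ax": 0,"ay": 0,"az": 3.3},{"fingers": 1,"x": -0.037,"y": 0,"z": 0,"ax": 0,"ay": 0,"az": 3.3},{"fingers": 1,"x": -0.037,"y": 0,"z": 0,"ax": 0,"ay": 0,"az": 3.3},{"fingers": 1,"x": -0.037,"y": 0,"z": 0,"ax": 0,"ay": 0,"az": 3.3}])

```text
clock: 1.6
tcp_pos: [0.6197, 0.155, 0.313]
orientation: [-1.905, -2.498, 0.001]
contact_force: [-0.4, 0.2, -0.9]
grip_width: 0.0854
gripper_force: 0.0
```

Request:
arm_command(rows=[{"fingers": 1,"x": -0.037,"y": 0,"z": 0,"ax": 0,"ay": 0,"az": 3.3},{"fingers": 1,"x": -0.037,"y": 0,"z": 0,"ax": 0,"ay": 0,"az": 3.3},{"fingers": 1,"x": -0.037,"y": 0,"z": 0,"ax": 0,"ay": 0,"az": 3.3},{"fingers": 1,"x": -0.037,"y": 0,"z": 0,"ax": 0,"ay": 0,"az": 3.3},{"fingers": 1,"x": -0.037,"y": 0,"z": 0,"ax": 0,"ay": 0,"az": 3.3},{"fingers": 1,"x": -0.037,"y": 0,"z": 0,"ax": 0,"ay": 0,"az": 3.3},{"fingers": 1,"x": -0.037,"y": 0,"z": 0,"ax": 0,"ay": 0,"az": 3.3}])

```text
clock: 2.18
tcp_pos: [0.644, -0.101, 0.313]
orientation: [-2.367, -2.065, 0.001]
contact_force: [0.7, -0.8, -0.3]
grip_width: 0.0852
gripper_force: 0.0
```

```bash
cat >> h.py <<'E'
def tgt(x,y,z,yaw=None):
    "tool-frame shift to world point; yaw = wanted world angle (deg) of tool y line"
    o=r.get_obs();M=R.from_rotvec(o['orientation']).as_matrix();d=np.array([x,y,z])-o['tcp_pos']
    print('tcp',o['tcp_pos'].round(4),'shift',(M.T@d).round(4),'yaw_y',np.degrees(np.arctan2(M[1,1],M[0,1])).round(1),'tilt z',M[:,2].round(3),'q',o['joints'].round(2),'F',o['contact_force'].round(1),'t',o['clock'])
    if yaw is not None: print('az',((np.degrees(np.arctan2(M[1,1],M[0,1]))-yaw+90)%180-90).round(1))
E
python3 -c "
from h import *
tgt(.514,-.277,.115,-18.6)"
```

```text
tcp [ 0.644 -0.101  0.313] shift [-0.1919 -0.1048  0.1981] yaw_y -7.8 tilt z [-0.001 -0.    -1.   ] q [-0.33  0.41  0.55  1.53 -0.22  1.26  0.11] F [ 0.7 -0.8 -0.3] t 2.1833
az 10.8
```

Request:
arm_command(rows=[{"fingers": 1,"x": -0.032,"y": -0.0175,"z": 0.013,"ax": 0,"ay": 0,"az": 0},{"fingers": 1,"x": -0.032,"y": -0.0175,"z": 0.013,"ax": 0,"ay": 0,"az": 0},{"fingers": 1,"x": -0.032,"y": -0.0175,"z": 0.013,"ax": 0,"ay": 0,"az": 0},{"fingers": 1,"x": -0.032,"y": -0.0175,"z": 0.013,"ax": 0,"ay": 0,"az": 0},{"fingers": 1,"x": -0.032,"y": -0.0175,"z": 0.013,"ax": 0,"ay": 0,"az": 0},{"fingers": 1,"x": -0.032,"y": -0.0175,"z": 0.013,"ax": 0,"ay": 0,"az": 0},{"fingers": 1,"x": 0,"y": 0,"z": 0.015,"ax": 0,"ay": 0,"az": 5.4},{"fingers": 1,"x": 0,"y": 0,"z": 0.015,"ax": 0,"ay": 0,"az": 5.4}])

```text
clock: 2.85
tcp_pos: [0.5123, -0.2787, 0.2052]
orientation: [2.557, 1.824, -0.0]
contact_force: [0.9, 1.0, -1.0]
grip_width: 0.0849
gripper_force: 0.0
```

```bash
python3 -c "
from h import *
tgt(.514,-.277,.115,-18.6)
f=grab('wrist','w1.png');print(f['K'],f['world_from_camera'].round(3))
np.savez('w1.npz',**f)"
```

```text
tcp [ 0.5123 -0.2787  0.2052] shift [0.0022 0.001  0.0902] yaw_y -19.0 tilt z [ 0. -0. -1.] q [-0.09  0.39  0.62  1.83 -0.27  1.    0.31] F [ 0.9  1.  -1. ] t 2.85
az -0.4
[[297.31863964   0.         255.69770573]
 [  0.         297.31863964 188.59390416]
 [  0.           0.           1.        ]] [[ 0.946 -0.307 -0.105  0.539]
 [-0.325 -0.896 -0.304 -0.202]
 [-0.001  0.322 -0.947  0.355]
 [ 0.     0.     0.     1.   ]]
```

View pics/w1.png

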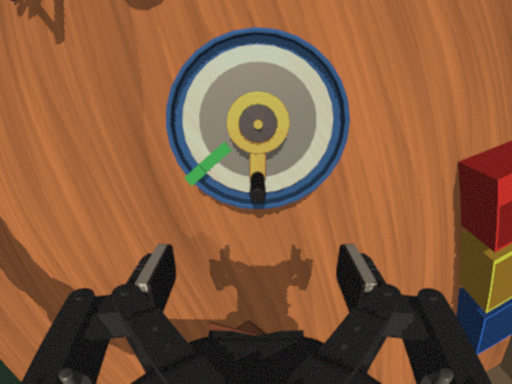

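The wrist view shows the pin at (258,185), centred between the fingers, with the green mark about 50° to its left. I'll go down and pinch it.

Request:
arm_command(rows=[{"fingers": 1,"x": 0.001,"y": 0,"z": 0.02,"ax": 0,"ay": 0,"az": 0},{"fingers": 1,"x": 0.001,"y": 0,"z": 0.02,"ax": 0,"ay": 0,"az": 0},{"fingers": 1,"x": 0,"y": 0,"z": 0.02,"ax": 0,"ay": 0,"az": 0},{"fingers": 1,"x": 0,"y": 0,"z": 0.02,"ax": 0,"ay": 0,"az": 0},{"fingers": -0.5,"x": 0,"y": 0,"z": 0.01,"ax": 0,"ay": 0,"az": 0},{"fingers": -1,"x": 0,"y": 0,"z": 0,"ax": 0,"ay": 0,"az": 0},{"fingers": -1,"x": 0,"y": 0,"z": 0,"ax": 0,"ay": 0,"az": 0},{"fingers": -1,"x": 0,"y": 0,"z": 0,"ax": 0,"ay": 0,"az": 0},{"fingers": -1,"x": 0,"y": 0,"z": 0,"ax": 0,"ay": 0,"az": 0},{"fingers": -1,"x": 0,"y": 0,"z": 0,"ax": 0,"ay": 0,"az": 0}], grip_force=30)

```text
clock: 3.73
tcp_pos: [0.5159, -0.2741, 0.1166]
orientation: [2.547, 1.837, 0.002]
contact_force: [-2.4, -0.1, 3.4]
grip_width: 0.012
gripper_force: 11.5
```

```bash
python3 -c "
from h import *
tgt(.4777,-.2485,.115,-68)
print(r.get_obs()['grip_width'])"
```

```text
tcp [ 0.5159 -0.2741  0.1166] shift [ 0.0123 -0.0443  0.0015] yaw_y -18.4 tilt z [ 0.002 -0.    -1.   ] q [-0.04  0.5   0.56  1.9  -0.36  0.83  0.38] F [-2.4 -0.1  3.4] t 3.7333
az 49.6
0.011991153213907885
```

Request:
arm_command(rows=[{"fingers": -1,"x": 0,"y": 0,"z": 0,"ax": 0,"ay": 0,"az": 0},{"fingers": -1,"x": 0,"y": 0,"z": 0,"ax": 0,"ay": 0,"az": 0}])

```text
clock: 3.9
tcp_pos: [0.516, -0.274, 0.1166]
orientation: [2.547, 1.837, 0.002]
contact_force: [-1.1, 1.9, 6.2]
grip_width: 0.0096
gripper_force: 29.4
```

```bash
python3 -c "
from h import *
f=grab('wrist');g=grab('scene')
a=cv2.resize(f['frame'][60:320,100:420,::-1],None,fx=1.25,fy=1.25)
b=cv2.resize(g['frame'][100:200,120:250,::-1],None,fx=3,fy=3)
c=np.zeros((325,800,3),np.uint8);c[:325,:400]=a;c[:300,405:795]=b
cv2.imwrite('pics/w2.png',c)"
```

```text
(no output)
```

View pics/w2.png

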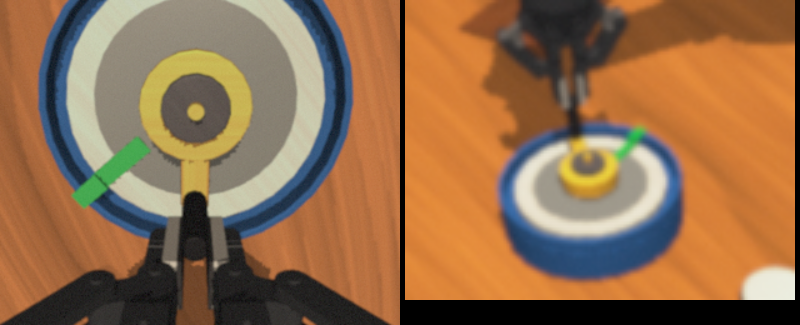

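The pin at (195,215) is between the pads, so the grasp is good. I swing it clockwise about the axis.

Request:
arm_command(rows=[{"fingers": -1,"x": 0.0002,"y": -0.0042,"z": 0,"ax": 0,"ay": 0,"az": 5},{"fingers": -1,"x": 0.0002,"y": -0.0042,"z": 0,"ax": 0,"ay": 0,"az": 5},{"fingers": -1,"x": 0.0002,"y": -0.0042,"z": 0,"ax": 0,"ay": 0,"az": 5},{"fingers": -1,"x": 0.0002,"y": -0.0042,"z": 0,"ax": 0,"ay": 0,"az": 5},{"fingers": -1,"x": 0.0002,"y": -0.0042,"z": 0,"ax": 0,"ay": 0,"az": 5},{"fingers": -1,"x": 0.0002,"y": -0.0042,"z": 0,"ax": 0,"ay": 0,"az": 5},{"fingers": -1,"x": 0.0002,"y": -0.0042,"z": 0,"ax": 0,"ay": 0,"az": 5},{"fingers": -1,"x": 0.0002,"y": -0.0042,"z": 0,"ax": 0,"ay": 0,"az": 5}])

```text
clock: 4.67
tcp_pos: [0.491, -0.2543, 0.1167]
orientation: [3.022, 0.847, 0.005]
contact_force: [1.4, -0.9, 3.1]
grip_width: 0.0094
gripper_force: 29.3
```

Request:
arm_command(rows=[{"fingers": -1,"x": 0.0002,"y": -0.0042,"z": 0,"ax": 0,"ay": 0,"az": 5},{"fingers": -1,"x": 0.0002,"y": -0.0042,"z": 0,"ax": 0,"ay": 0,"az": 5},{"fingers": -1,"x": 0,"y": 0,"z": 0,"ax": 0,"ay": 0,"az": 0}])

```text
clock: 4.92
tcp_pos: [0.4869, -0.2461, 0.1166]
orientation: [3.085, 0.582, 0.003]
contact_force: [0.2, -0.0, 5.9]
grip_width: 0.0098
gripper_force: 30.5
```

```bash
python3 -c "
from h import *
tgt(.4777,-.2485,.115,-68)
print(r.get_obs()['grip_width'])
f=grab('wrist')
a=cv2.resize(f['frame'][20:320,60:460,::-1],None,fx=1.5,fy=1.5)
cv2.imwrite('pics/w3.png',a)"
```

```text
tcp [ 0.4869 -0.2461  0.1166] shift [-0.0095 -0.0012  0.0015] yaw_y -68.6 tilt z [ 0.002 -0.001 -1.   ] q [-0.26  0.51  0.81  2.   -0.5   0.83 -0.36] F [ 0.2 -0.   5.9] t 4.9167
az -0.6
0.009767867488029248
```

View pics/w3.png

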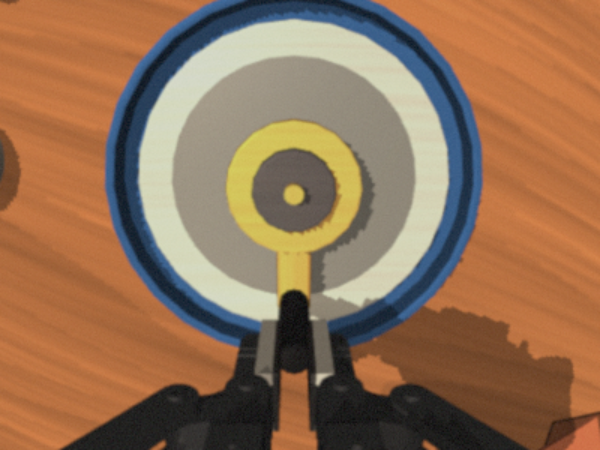

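The arm now hides the green stripe, so the pin is over it. I nudge it on to feel the stop.

Request:
arm_command(rows=[{"fingers": -1,"x": 0,"y": -0.002,"z": 0,"ax": 0,"ay": 0,"az": 2.5},{"fingers": -1,"x": 0,"y": -0.002,"z": 0,"ax": 0,"ay": 0,"az": 2.5},{"fingers": -1,"x": 0,"y": 0,"z": 0,"ax": 0,"ay": 0,"az": 0}])

```text
clock: 5.22
tcp_pos: [0.4844, -0.2421, 0.116]
orientation: [3.109, 0.45, 0.001]
contact_force: [-0.3, 1.1, 0.3]
grip_width: 0.0001
gripper_force: 0.0
```

Request:
arm_command(rows=[{"fingers": -1,"x": 0,"y": -0.003,"z": 0,"ax": 0,"ay": 0,"az": 0},{"fingers": -1,"x": 0,"y": 0,"z": 0,"ax": 0,"ay": 0,"az": 0}])

```text
clock: 5.38
tcp_pos: [0.4836, -0.2383, 0.1153]
orientation: [-3.108, -0.456, 0.0]
contact_force: [-1.1, 0.3, -0.7]
grip_width: -0.0001
gripper_force: 0.0
```

The pin squeezed out of the pads' edge at the stop. I lift off and measure.

Request:
arm_command(rows=[{"fingers": -1,"x": 0,"y": 0,"z": -0.03,"ax": 0,"ay": 0,"az": 0},{"fingers": -1,"x": 0,"y": 0,"z": -0.03,"ax": 0,"ay": 0,"az": 0},{"fingers": -1,"x": 0,"y": 0,"z": -0.03,"ax": 0,"ay": 0,"az": 0},{"fingers": -1,"x": 0,"y": 0,"z": -0.03,"ax": 0,"ay": 0,"az": 0},{"fingers": -1,"x": 0,"y": 0,"z": -0.03,"ax": 0,"ay": 0,"az": 0}])

```text
clock: 5.8
tcp_pos: [0.4833, -0.239, 0.2667]
orientation: [-3.108, -0.454, 0.001]
contact_force: [0.6, -0.3, 0.2]
grip_width: 0.0001
gripper_force: 0.0
```

```bash
python3 -c "
from h import *
for n in ('wrist','scene'):
    f=grab(n)
    if n=='wrist':
        h=cv2.cvtColor(f['frame'],cv2.COLOR_RGB2HSV)
        a=cv2.resize(f['frame'][20:320,60:460,::-1],None,fx=1.5,fy=1.5);cv2.imwrite('pics/w4.png',a)
        for nm,lo,hi in (('green',(50,80,60),(85,255,255)),('brass',(22,140,90),(32,255,255))):
            m=cv2.inRange(h,lo,hi);v,u=np.nonzero(m);print(nm,len(u),u.mean(),v.mean())
    else:
        W=pts(f);m=(W[...,2]>.11)&(W[...,2]<.135)&(np.hypot(W[...,0]-.5285,W[...,1]+.2275)<.075);P=W[m];print('pin',len(P),np.median(P,0),P.min(0),P.max(0))
        c=np.array([.5285,-.2275]);d=np.median(P,0)[:2]-c;print(np.hypot(*d),np.degrees(np.arctan2(d[1],d[0])))
"
```

```text
green 369 259.5691056910569 176.4308943089431
brass 1796 301.89755011135856 95.44766146993318
pin 31 [ 0.48911931 -0.25550913  0.11975223] [ 0.48106204 -0.26619856  0.11024075] [ 0.49523732 -0.24805004  0.12812904]
0.048325460296193085 -144.57803291291074
```

View pics/w4.png

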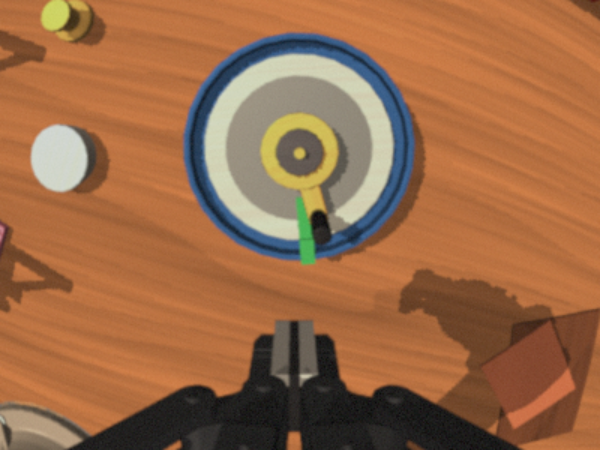

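The pin at (320,225) stands about 12° short of the green stripe at (305,245), at angle -144.5° versus -157.5°. I regrasp it centred on the pads, farther out and lower.

```bash
python3 -c "
from h import *
tgt(.4832,-.2603,.107,-54.5)"
```

```text
tcp [ 0.4859 -0.2406  0.2697] shift [-0.0093  0.0175  0.1627] yaw_y -73.4 tilt z [ 0.008 -0.002 -1.   ] q [-0.46  0.31  1.02  1.87 -0.3   1.11 -0.62] F [ 0.6  0.2 -0.4] t 5.9
az -18.9
```

Request:
arm_command(rows=[{"fingers": 0.2,"x": -0.0093,"y": 0.0175,"z": 0.01,"ax": 0,"ay": 0,"az": 0},{"fingers": 0.2,"x": 0,"y": 0,"z": 0.01,"ax": 0,"ay": 0,"az": -6.3},{"fingers": 0.2,"x": 0,"y": 0,"z": 0.01,"ax": 0,"ay": 0,"az": -6.3},{"fingers": 0.2,"x": 0,"y": 0,"z": 0.01,"ax": 0,"ay": 0,"az": -6.3},{"fingers": 0.2,"x": 0,"y": 0,"z": 0.02,"ax": 0,"ay": 0,"az": 0},{"fingers": 0.2,"x": 0,"y": 0,"z": 0.02,"ax": 0,"ay": 0,"az": 0},{"fingers": 0.2,"x": 0,"y": 0,"z": 0,"ax": 0,"ay": 0,"az": 0}])

```text
clock: 6.48
tcp_pos: [0.4773, -0.2568, 0.1817]
orientation: [-2.988, -0.957, 0.008]
contact_force: [-0.6, 0.9, -0.5]
grip_width: 0.0509
gripper_force: 0.0
```

```bash
python3 -c "
from h import *
tgt(.4832,-.2603,.107,-54.5)"
```

```text
tcp [ 0.4773 -0.2568  0.1817] shift [0.003  0.0067 0.0746] yaw_y -54.5 tilt z [-0.006  0.002 -1.   ] q [-0.28  0.41  0.85  1.95 -0.37  0.95 -0.2 ] F [-0.6  0.9 -0.5] t 6.4833
az 0.0
```

Request:
arm_command(rows=[{"fingers": 0.2,"x": 0.003,"y": 0.0067,"z": 0.015,"ax": 0,"ay": 0,"az": 0},{"fingers": 0.2,"x": 0,"y": 0,"z": 0.015,"ax": 0,"ay": 0,"az": 0},{"fingers": 0.2,"x": 0,"y": 0,"z": 0,"ax": 0,"ay": 0,"az": 0}])

```text
clock: 6.73
tcp_pos: [0.4849, -0.2614, 0.1536]
orientation: [-2.99, -0.957, 0.005]
contact_force: [-0.3, 0.4, -0.2]
grip_width: 0.0512
gripper_force: 0.0
```

```bash
python3 -c "
from h import *
tgt(.4832,-.2603,.107,-54.5)"
```

```text
tcp [ 0.4849 -0.2614  0.1536] shift [-0.0007 -0.0017  0.0466] yaw_y -54.5 tilt z [-0.004  0.001 -1.   ] q [-0.24  0.46  0.81  1.96 -0.42  0.9  -0.16] F [-0.3  0.4 -0.2] t 6.7333
az 0.0
```

Request:
arm_command(rows=[{"fingers": 0.2,"x": -0.001,"y": -0.001,"z": 0.016,"ax": 0,"ay": 0,"az": 0},{"fingers": 0.2,"x": 0,"y": 0,"z": 0.015,"ax": 0,"ay": 0,"az": 0},{"fingers": 0.2,"x": 0,"y": 0,"z": 0.015,"ax": 0,"ay": 0,"az": 0},{"fingers": -0.4,"x": 0,"y": 0,"z": 0,"ax": 0,"ay": 0,"az": 0},{"fingers": -1,"x": 0,"y": 0,"z": 0,"ax": 0,"ay": 0,"az": 0},{"fingers": -1,"x": 0,"y": 0,"z": 0,"ax": 0,"ay": 0,"az": 0},{"fingers": -1,"x": 0,"y": 0,"z": 0,"ax": 0,"ay": 0,"az": 0},{"fingers": -1,"x": 0,"y": 0,"z": 0,"ax": 0,"ay": 0,"az": 0}], grip_force=30)

```text
clock: 7.4
tcp_pos: [0.4847, -0.2622, 0.1107]
orientation: [2.992, 0.957, 0.001]
contact_force: [-3.3, 1.4, 7.5]
grip_width: 0.0117
gripper_force: 29.5
```

```bash
python3 -c "
from h import *
tgt(.4777,-.2485,.107,-54.5);print(r.get_obs()['grip_width'])"
```

```text
tcp [ 0.4847 -0.2622  0.1107] shift [ 0.0023 -0.0152  0.0037] yaw_y -54.5 tilt z [ 0.001  0.    -1.   ] q [-0.19  0.52  0.76  1.99 -0.49  0.82 -0.11] F [-3.3  1.4  7.5] t 7.4
az -0.0
0.011662125525463083
```

Request:
arm_command(rows=[{"fingers": -1,"x": 0,"y": -0.003,"z": 0,"ax": 0,"ay": 0,"az": 3},{"fingers": -1,"x": 0.0001,"y": -0.003,"z": 0,"ax": 0,"ay": 0,"az": 3},{"fingers": -1,"x": 0.0001,"y": -0.003,"z": 0,"ax": 0,"ay": 0,"az": 3},{"fingers": -1,"x": 0.0001,"y": -0.003,"z": 0,"ax": 0,"ay": 0,"az": 3},{"fingers": -1,"x": 0,"y": -0.002,"z": 0,"ax": 0,"ay": 0,"az": 2},{"fingers": -1,"x": 0,"y": 0,"z": 0,"ax": 0,"ay": 0,"az": 0}])

```text
clock: 7.9
tcp_pos: [0.4782, -0.2505, 0.1107]
orientation: [3.086, 0.582, 0.002]
contact_force: [-3.1, -0.7, 5.8]
grip_width: 0.0117
gripper_force: 29.8
```

```bash
python3 -c "
from h import *
tgt(.4777,-.2485,.107,-67.5);print(r.get_obs()['grip_width'])"
```

```text
tcp [ 0.4782 -0.2505  0.1107] shift [ 0.0002 -0.0021  0.0037] yaw_y -68.6 tilt z [ 0.001 -0.001 -1.   ] q [-0.26  0.53  0.83  2.02 -0.53  0.82 -0.32] F [-3.1 -0.7  5.8] t 7.9
az -1.1
0.011714044610681715
```

Still held and almost there. I push a little further, towards the stop.

Request:
arm_command(rows=[{"fingers": -1,"x": 0,"y": -0.003,"z": 0,"ax": 0,"ay": 0,"az": 1.5},{"fingers": -1,"x": 0,"y": -0.003,"z": 0,"ax": 0,"ay": 0,"az": 1.5},{"fingers": -1,"x": 0,"y": 0,"z": 0,"ax": 0,"ay": 0,"az": 0},{"fingers": -1,"x": 0,"y": 0,"z": 0,"ax": 0,"ay": 0,"az": 0}])

```text
clock: 8.23
tcp_pos: [0.4782, -0.2492, 0.111]
orientation: [3.091, 0.498, 0.008]
contact_force: [5.7, -12.9, -8.4]
grip_width: 0.012
gripper_force: 29.4
```

Request:
arm_command(rows=[{"fingers": -1,"x": 0,"y": -0.003,"z": 0,"ax": 0,"ay": 0,"az": 0},{"fingers": -1,"x": 0,"y": 0,"z": 0,"ax": 0,"ay": 0,"az": 0}])

```text
clock: 8.4
tcp_pos: [0.4782, -0.249, 0.1111]
orientation: [3.085, 0.496, 0.011]
contact_force: [9.1, -22.6, -18.4]
grip_width: 0.0117
gripper_force: 29.4
```

The force rose to 24 N with no motion, so the collar is at its stop. I unload, open and lift.

Request:
arm_command(rows=[{"fingers": -1,"x": 0,"y": 0.007,"z": 0,"ax": 0,"ay": 0,"az": 0},{"fingers": -0.6,"x": 0,"y": 0,"z": 0,"ax": 0,"ay": 0,"az": 0},{"fingers": 0.2,"x": 0,"y": 0,"z": 0,"ax": 0,"ay": 0,"az": 0},{"fingers": 0.2,"x": 0,"y": 0,"z": 0,"ax": 0,"ay": 0,"az": 0},{"fingers": 0.2,"x": 0,"y": 0,"z": 0,"ax": 0,"ay": 0,"az": 0},{"fingers": 0.2,"x": 0,"y": 0,"z": -0.02,"ax": 0,"ay": 0,"az": 0},{"fingers": 0.2,"x": 0,"y": 0,"z": -0.03,"ax": 0,"ay": 0,"az": 0},{"fingers": 0.2,"x": 0,"y": 0,"z": -0.03,"ax": 0,"ay": 0,"az": 0},{"fingers": -1,"x": 0,"y": 0,"z": -0.035,"ax": 0,"ay": 0,"az": 0},{"fingers": -1,"x": 0,"y": 0,"z": -0.035,"ax": 0,"ay": 0,"az": 0}])

```text
clock: 9.23
tcp_pos: [0.4763, -0.2473, 0.2605]
orientation: [-3.1, -0.504, 0.002]
contact_force: [0.7, -0.3, -0.2]
grip_width: 0.0278
gripper_force: 0.0
```

```bash
python3 -c "
from h import *
f=grab('scene');W=pts(f);m=(W[...,2]>.11)&(W[...,2]<.135)&(np.hypot(W[...,0]-.5285,W[...,1]+.2275)<.075);P=W[m];p=np.median(P,0);print('pin',len(P),p)
d=p[:2]-np.array([.5285,-.2275]);print(np.hypot(*d),np.degrees(np.arctan2(d[1],d[0])))
h=cv2.cvtColor(f['frame'],cv2.COLOR_RGB2HSV);print('green',((cv2.inRange(h,(50,80,60),(85,255,255))>0)[125:195,145:220]).sum())
g=grab('wrist');cv2.imwrite('pics/w5.png',g['frame'][:,:,::-1])
tgt(.5,.3,.3,0)"
```

```text
pin 27 [ 0.48696379 -0.24533161  0.12127377]
0.045202023309796384 -156.76601057048157
green 31
tcp [ 0.4794 -0.2494  0.2642] shift [ 0.1939 -0.5144 -0.0365] yaw_y -71.5 tilt z [ 0.008 -0.002 -1.   ] q [-0.46  0.33  1.04  1.88 -0.32  1.1  -0.55] F [-0.6 -0.4 -1.3] t 9.3333
az -71.5
```

View pics/w5.png

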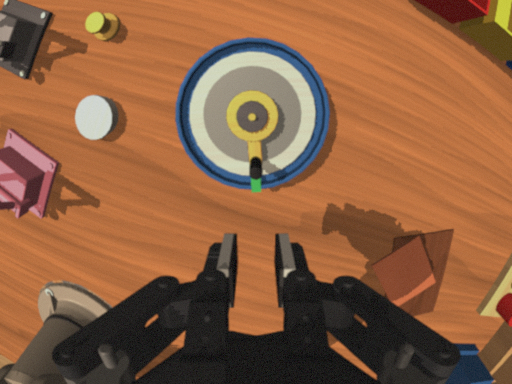

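The wrist view shows the arm over the green stripe, with the pin at (256,168) and the mark at (256,185), so the collar is locked. Next I move over to the +y side of the catch.

Request:
arm_command(rows=[{"fingers": -1,"x": 0.0274,"y": -0.0199,"z": -0.012,"ax": 0,"ay": 0,"az": -3.84},{"fingers": -1,"x": 0.0274,"y": -0.0199,"z": -0.012,"ax": 0,"ay": 0,"az": -3.84},{"fingers": -1,"x": 0.0274,"y": -0.0199,"z": -0.012,"ax": 0,"ay": 0,"az": -3.84},{"fingers": -1,"x": 0.0274,"y": -0.0199,"z": 0,"ax": 0,"ay": 0,"az": -3.84},{"fingers": -1,"x": 0.0274,"y": -0.0199,"z": 0,"ax": 0,"ay": 0,"az": -3.84},{"fingers": -1,"x": 0.0274,"y": -0.0199,"z": 0,"ax": 0,"ay": 0,"az": -3.84},{"fingers": -1,"x": 0.0274,"y": -0.0199,"z": 0,"ax": 0,"ay": 0,"az": -3.84},{"fingers": -1,"x": 0.0274,"y": -0.0199,"z": 0,"ax": 0,"ay": 0,"az": -3.84}])

```text
clock: 10.0
tcp_pos: [0.5776, 0.0024, 0.2947]
orientation: [-2.853, -1.313, 0.001]
contact_force: [0.2, -0.1, 0.2]
grip_width: 0.0001
gripper_force: 0.0
```

Request:
arm_command(rows=[{"fingers": -1,"x": 0.0274,"y": -0.0199,"z": 0,"ax": 0,"ay": 0,"az": -3.84},{"fingers": -1,"x": 0.0274,"y": -0.0199,"z": 0,"ax": 0,"ay": 0,"az": -3.84},{"fingers": -1,"x": 0.0274,"y": -0.0199,"z": 0,"ax": 0,"ay": 0,"az": -3.84},{"fingers": -1,"x": 0.0274,"y": -0.0199,"z": 0,"ax": 0,"ay": 0,"az": -3.84},{"fingers": -1,"x": 0.0274,"y": -0.0199,"z": 0,"ax": 0,"ay": 0,"az": -3.84},{"fingers": -1,"x": 0.0274,"y": -0.0199,"z": 0,"ax": 0,"ay": 0,"az": -3.84},{"fingers": -1,"x": 0.0274,"y": -0.0199,"z": 0,"ax": 0,"ay": 0,"az": -3.84},{"fingers": -1,"x": 0.0274,"y": -0.0199,"z": 0,"ax": 0,"ay": 0,"az": -3.84},{"fingers": -1,"x": 0,"y": 0,"z": 0,"ax": 0,"ay": 0,"az": 0}])

```text
clock: 10.75
tcp_pos: [0.5333, 0.2738, 0.2938]
orientation: [-2.39, -2.033, 0.002]
contact_force: [-0.1, 2.3, -0.7]
grip_width: 0.0
gripper_force: 0.0
```

```bash
python3 -c "
from h import *
tgt(.5241,.2649,.137,-10)"
```

```text
tcp [0.5333 0.2738 0.2938] shift [-0.0106 -0.007   0.1568] yaw_y -9.2 tilt z [-0.004  0.003 -1.   ] q [-1.08  0.34  0.66  1.69 -0.22  1.19 -0.53] F [-0.1  2.3 -0.7] t 10.75
az 0.8
```

Request:
arm_command(rows=[{"fingers": -1,"x": -0.0106,"y": -0.007,"z": 0.02,"ax": 0,"ay": 0,"az": 0.8},{"fingers": -1,"x": 0,"y": 0,"z": 0.025,"ax": 0,"ay": 0,"az": 0},{"fingers": -1,"x": 0,"y": 0,"z": 0.025,"ax": 0,"ay": 0,"az": 0},{"fingers": -1,"x": 0,"y": 0,"z": 0.025,"ax": 0,"ay": 0,"az": 0},{"fingers": -1,"x": 0,"y": 0,"z": 0.02,"ax": 0,"ay": 0,"az": 0},{"fingers": -1,"x": 0,"y": 0,"z": 0.02,"ax": 0,"ay": 0,"az": 0},{"fingers": -1,"x": 0,"y": 0,"z": 0.02,"ax": 0,"ay": 0,"az": 0},{"fingers": -1,"x": 0,"y": 0,"z": 0,"ax": 0,"ay": 0,"az": 0}])

```text
clock: 11.42
tcp_pos: [0.5256, 0.2545, 0.1363]
orientation: [-2.421, -2.0, 0.012]
contact_force: [-1.8, 0.4, -0.4]
grip_width: -0.0
gripper_force: 0.0
```

```bash
python3 -c "
from h import *
tgt(.5241,.2649,.137,-10)
g=grab('wrist');f=grab('scene')
a=cv2.resize(g['frame'][:,:,::-1],(440,330));b=cv2.resize(f['frame'][170:300,210:340,::-1],(340,340),interpolation=3)
c=np.zeros((340,790,3),np.uint8);c[:330,:440]=a;c[:,445:785]=b;cv2.imwrite('pics/w6.png',c)"
```

```text
tcp [0.5256 0.2545 0.1363] shift [ 0.0099 -0.0035 -0.0008] yaw_y -10.9 tilt z [-0.007 -0.004 -1.   ] q [-1.    0.49  0.59  1.88 -0.34  0.88 -0.43] F [-1.8  0.4 -0.4] t 11.4167
az -0.9
```

View pics/w6.png

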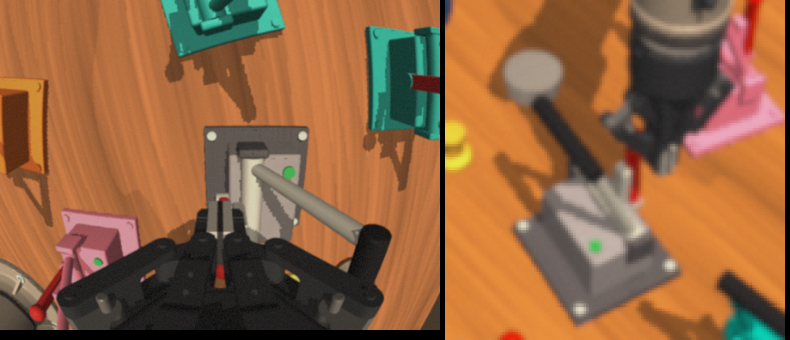

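The closed fingers stand on the catch's +y side, with the ball at (220,272) below them in the wrist view. The scene crop shows the bar at (632,175) beside the fingertips. Now I push right, then down along the catch's arc.

Request:
arm_command(rows=[{"fingers": -1,"x": -0.016,"y": -0.0025,"z": -0.001,"ax": 0,"ay": 0,"az": -0.9},{"fingers": -1,"x": -0.009,"y": 0,"z": 0,"ax": 0,"ay": 0,"az": 0},{"fingers": -1,"x": -0.009,"y": 0,"z": 0,"ax": 0,"ay": 0,"az": 0},{"fingers": -1,"x": -0.0086,"y": 0,"z": 0.0028,"ax": 0,"ay": 0,"az": 0},{"fingers": -1,"x": -0.0086,"y": 0,"z": 0.0028,"ax": 0,"ay": 0,"az": 0},{"fingers": -1,"x": 0,"y": 0,"z": 0,"ax": 0,"ay": 0,"az": 0}])

```text
clock: 12.02
tcp_pos: [0.5176, 0.2034, 0.1362]
orientation: [2.409, 2.016, 0.001]
contact_force: [0.5, 0.3, 0.1]
grip_width: 0.0002
gripper_force: 0.0
```

```bash
cat >> h.py <<'E'
def ped():
    o=r.get_obs();d=o['tcp_pos'][:2]-np.array([.5488,.2149]);X=np.array([.985,-.174]);Y=np.array([.174,.985])
    print('ped tcp',(d@X).round(4),(d@Y).round(4),o['tcp_pos'][2].round(4),'F',(o['contact_force'][:2]@X).round(1),(o['contact_force'][:2]@Y).round(1),o['contact_force'][2].round(1),'t',o['clock'],'w',o['grip_width'].round(4))
    M=R.from_rotvec(o['orientation']).as_matrix();print('yaw_y',np.degrees(np.arctan2(M[1,1],M[0,1])).round(1),'z',M[:,2].round(3))
def red():
    f=r.grab_frame('scene');W=pts(f);h=cv2.cvtColor(f['frame'],cv2.COLOR_RGB2HSV);m=cv2.inRange(h,(0,150,80),(6,255,255))>0
    d=W[...,:2]-np.array([.5488,.2149]);px=d@np.array([.985,-.174]);py=d@np.array([.174,.985])
    m&=(abs(px+.026)<.03)&(abs(py)<.115)&(W[...,2]>.03);P=np.c_[px[m],py[m],W[...,2][m]]
    print('red',len(P),P.min(0).round(3) if len(P) else '',P.max(0).round(3) if len(P) else '')
E
python3 -c "
from h import *
ped();red()"
```

```text
Traceback (most recent call last):
  File "h.py", line 21, in ped
    print('ped tcp',(d@X).round(4),(d@Y).round(4),o['tcp_pos'][2].round(4),'F',(o['contact_force'][:2]@X).round(1),(o['contact_force'][:2]@Y).round(1),o['contact_force'][2].round(1),'t',o['clock'],'w',o['grip_width'].round(4))
                                                                                                                                                                                                         ^^^^^^^^^^^^^^^^^^^^^
AttributeError: 'float' object has no attribute 'round'
```

```bash
sed -i "s/o\['grip_width'\].round(4)/round(o['grip_width'],4)/" h.py
python3 -c "
from h import *
ped();red()"
```

```text
ped tcp -0.0287 -0.0167 0.1362 F 0.4 0.3 0.1 t 12.0167 w 0.0002
yaw_y -10.2 z [ 0.001 -0.    -1.   ]
red 81 [-0.029 -0.04   0.065] [-0.013  0.002  0.16 ]
```

The catch is swinging (tip about 30 mm over). I continue along the arc and press down.

Request:
arm_command(rows=[{"fingers": -1,"x": -0.0074,"y": 0,"z": 0.0052,"ax": 0,"ay": 0,"az": 0},{"fingers": -1,"x": -0.0074,"y": 0,"z": 0.0052,"ax": 0,"ay": 0,"az": 0},{"fingers": -1,"x": -0.0055,"y": 0,"z": 0.0072,"ax": 0,"ay": 0,"az": 0},{"fingers": -1,"x": -0.0055,"y": 0,"z": 0.0072,"ax": 0,"ay": 0,"az": 0},{"fingers": -1,"x": -0.006,"y": 0,"z": 0.0055,"ax": 0,"ay": 0,"az": 0},{"fingers": -1,"x": -0.004,"y": 0,"z": 0.0055,"ax": 0,"ay": 0,"az": 0},{"fingers": -1,"x": 0,"y": 0,"z": 0,"ax": 0,"ay": 0,"az": 0}])

```text
clock: 12.65
tcp_pos: [0.51, 0.1687, 0.0987]
orientation: [-2.408, -2.018, 0.005]
contact_force: [-0.4, 0.3, 0.2]
grip_width: 0.0001
gripper_force: 0.0
```

```bash
python3 -c "
from h import *
ped();red()"
```

```text
ped tcp -0.0302 -0.0522 0.0987 F -0.4 0.2 0.2 t 12.65 w 0.0001
yaw_y -10.1 z [-0.002 -0.002 -1.   ]
red 66 [-0.029 -0.079  0.073] [ 0.002 -0.005  0.156]
```

Request:
arm_command(rows=[{"fingers": -1,"x": -0.001,"y": 0,"z": 0.004,"ax": 0,"ay": 0,"az": 0},{"fingers": -1,"x": 0,"y": 0,"z": 0.004,"ax": 0,"ay": 0,"az": 0},{"fingers": -1,"x": 0,"y": 0,"z": 0.003,"ax": 0,"ay": 0,"az": 0},{"fingers": -1,"x": 0,"y": 0,"z": 0,"ax": 0,"ay": 0,"az": 0}])

```text
clock: 13.03
tcp_pos: [0.5108, 0.1696, 0.0886]
orientation: [-2.406, -2.02, 0.001]
contact_force: [-1.0, -0.8, -0.2]
grip_width: 0.0001
gripper_force: 0.0
```

```bash
python3 -c "
from h import *
ped();red()
f=grab('scene');g=grab('wrist')
a=cv2.resize(g['frame'][:,:,::-1],(440,330));b=cv2.resize(f['frame'][170:300,210:340,::-1],(340,340),interpolation=3)
c=np.zeros((340,790,3),np.uint8);c[:330,:440]=a;c[:,445:785]=b;cv2.imwrite('pics/w7.png',c)"
```

```text
ped tcp -0.0296 -0.0512 0.0886 F -0.8 -0.9 -0.2 t 13.0333 w 0.0001
yaw_y -10.0 z [-0. -0. -1.]
red 48 [-0.029 -0.077  0.072] [-0.014 -0.006  0.11 ]
```

View pics/w7.png

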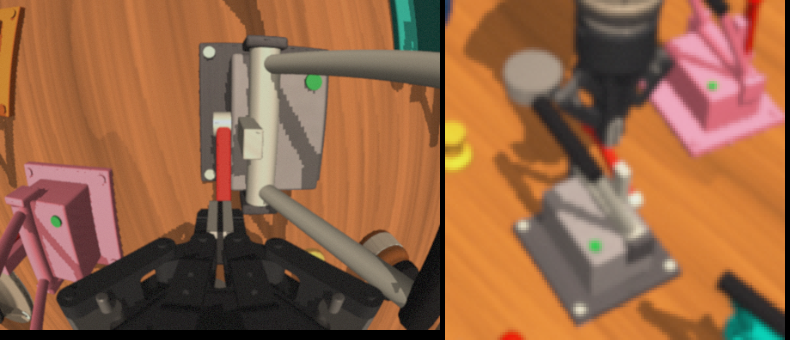

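The wrist view shows the red bar (222,160) swung to the right under the fingertips. I check its slope numerically.

```bash
cat >> h.py <<'E'
def redbins(n):
    f=r.grab_frame(n);h=cv2.cvtColor(f['frame'],cv2.COLOR_RGB2HSV);m=cv2.inRange(h,(0,150,60),(6,255,255))>0
    W=pts(f);d=W[...,:2]-np.array([.5488,.2149]);px=d@np.array([.985,-.174]);py=d@np.array([.174,.985])
    m&=(abs(px+.026)<.03)&(py<.03)&(py>-.115)&(W[...,2]>.03)
    for b in np.arange(-.11,.03,.01):
        k=m&(py>=b)&(py<b+.01)
        if k.sum(): print(n,round(b+.005,3),k.sum(),'z',np.percentile(W[...,2][k],[10,50,90]).round(3),'x',np.median(px[k]).round(3))
E
python3 -c "
from h import *
redbins('scene');redbins('top')"
```

```text
scene -0.075 6 z [0.093 0.097 0.1  ] x -0.017
scene -0.065 7 z [0.092 0.093 0.102] x -0.02
scene -0.055 6 z [0.089 0.092 0.111] x -0.021
scene -0.045 17 z [0.085 0.089 0.1  ] x -0.024
scene -0.035 14 z [0.08  0.085 0.087] x -0.023
scene -0.005 1 z [0.071 0.071 0.071] x -0.028
top -0.085 18 z [0.098 0.103 0.107] x -0.029
top -0.075 14 z [0.103 0.105 0.106] x -0.032
```

The slope gives θ≈1.2, with no stop felt yet. I press further down in small steps.

Request:
arm_command(rows=[{"fingers": -1,"x": 0,"y": 0,"z": 0.004,"ax": 0,"ay": 0,"az": 0},{"fingers": -1,"x": 0,"y": 0,"z": 0.004,"ax": 0,"ay": 0,"az": 0},{"fingers": -1,"x": 0,"y": 0,"z": 0,"ax": 0,"ay": 0,"az": 0},{"fingers": -1,"x": 0,"y": 0,"z": 0,"ax": 0,"ay": 0,"az": 0}])

```text
clock: 13.62
tcp_pos: [0.5106, 0.1694, 0.0807]
orientation: [-2.406, -2.02, 0.001]
contact_force: [-0.2, -0.1, -0.3]
grip_width: 0.0001
gripper_force: 0.0
```

```bash
python3 -c "
from h import *
ped();redbins('scene');redbins('top')"
```

```text
ped tcp -0.0297 -0.0514 0.0807 F -0.2 -0.1 -0.3 t 13.6167 w 0.0001
yaw_y -10.0 z [-0.001 -0.    -1.   ]
scene -0.075 7 z [0.085 0.091 0.091] x -0.017
scene -0.065 5 z [0.081 0.083 0.088] x -0.021
scene -0.055 5 z [0.083 0.085 0.096] x -0.02
scene -0.045 19 z [0.075 0.083 0.1  ] x -0.021
scene -0.035 12 z [0.072 0.078 0.082] x -0.021
top -0.095 2 z [0.089 0.09  0.091] x -0.029
top -0.085 28 z [0.091 0.095 0.098] x -0.03
top -0.075 14 z [0.091 0.095 0.099] x -0.032
```

It follows. I keep going.

Request:
arm_command(rows=[{"fingers": -1,"x": 0,"y": 0,"z": 0.004,"ax": 0,"ay": 0,"az": 0},{"fingers": -1,"x": 0,"y": 0,"z": 0.004,"ax": 0,"ay": 0,"az": 0},{"fingers": -1,"x": 0,"y": 0,"z": 0.003,"ax": 0,"ay": 0,"az": 0},{"fingers": -1,"x": 0,"y": 0,"z": 0,"ax": 0,"ay": 0,"az": 0},{"fingers": -1,"x": 0,"y": 0,"z": 0,"ax": 0,"ay": 0,"az": 0}])

```text
clock: 14.13
tcp_pos: [0.5087, 0.1699, 0.0691]
orientation: [-2.403, -2.019, 0.005]
contact_force: [-4.9, 1.1, 1.9]
grip_width: -0.0001
gripper_force: 0.7
```

```bash
python3 -c "
from h import *
ped();redbins('scene');redbins('top')"
```

```text
ped tcp -0.0317 -0.0513 0.0691 F -5.0 0.2 1.9 t 14.1333 w -0.0001
yaw_y -9.9 z [-0.004  0.    -1.   ]
scene -0.085 4 z [0.075 0.077 0.078] x -0.016
scene -0.075 10 z [0.067 0.072 0.077] x -0.02
scene -0.065 9 z [0.065 0.072 0.077] x -0.021
scene -0.055 11 z [0.065 0.075 0.089] x -0.021
scene -0.045 20 z [0.069 0.075 0.085] x -0.022
scene -0.035 6 z [0.068 0.072 0.074] x -0.021
top -0.095 10 z [0.075 0.078 0.082] x -0.029
top -0.085 29 z [0.077 0.08  0.084] x -0.031
top -0.075 11 z [0.076 0.08  0.081] x -0.029
```

The bar is level (ball top at 0.080, with 0.077 at the stop), so the catch is down. I lift, open, and go above the crossbar.

Request:
arm_command(rows=[{"fingers": -1,"x": 0,"y": -0.002,"z": -0.02,"ax": 0,"ay": 0,"az": 0},{"fingers": -1,"x": 0,"y": 0,"z": -0.035,"ax": 0,"ay": 0,"az": 0},{"fingers": -1,"x": 0,"y": 0,"z": -0.035,"ax": 0,"ay": 0,"az": 0},{"fingers": -1,"x": 0,"y": 0,"z": -0.035,"ax": 0,"ay": 0,"az": 0},{"fingers": 0.3,"x": 0,"y": 0,"z": -0.035,"ax": 0,"ay": 0,"az": 0},{"fingers": 0.6,"x": 0,"y": 0,"z": -0.035,"ax": 0,"ay": 0,"az": 0},{"fingers": 0.6,"x": 0,"y": 0,"z": -0.03,"ax": 0,"ay": 0,"az": 0},{"fingers": 0.6,"x": 0.025,"y": 0.04,"z": 0,"ax": 0,"ay": 0,"az": 0},{"fingers": 0.6,"x": 0.025,"y": 0.04,"z": 0,"ax": 0,"ay": 0,"az": 0},{"fingers": 0.6,"x": 0,"y": 0,"z": 0,"ax": 0,"ay": 0,"az": 0}])

```text
clock: 15.07
tcp_pos: [0.5905, 0.2056, 0.2933]
orientation: [2.4, 2.023, 0.002]
contact_force: [-1.2, 1.4, -0.8]
grip_width: 0.0683
gripper_force: 0.0
```

```bash
python3 -c "
from h import *
ped();redbins('top')
f=grab('scene');W=pts(f);d=W[...,:2]-np.array([.5488,.2149]);px=d@np.array([.985,-.174]);py=d@np.array([.174,.985])
m=(W[...,2]>.18)&(W[...,2]<.215)&(abs(px-.05)<.04)&(abs(py)<.07)&(f['frame'].max(-1)<90)
print('bar',m.sum(),[np.percentile(a[m],[2,50,98]).round(3) for a in (px,py,W[...,2])])
f=grab('wrist');K=f['K'];T=f['world_from_camera']
O=np.array([.5488,.2149,0]);X=np.array([.985,-.174,0]);Y=np.array([.174,.985,0])
for y in(-.05,0,.05):
  p=O+.051*X+y*Y+[0,0,.195];c=T[:3,:3].T@(p-T[:3,3]);t=np.arctan2(np.hypot(*c[:2]),c[2]);print(y,K[:2,2]+K[0,0]*t*c[:2]/np.hypot(*c[:2]))
np.savez('w8.npz',**f)"
```

```text
ped tcp 0.0427 -0.0019 0.2933 F -1.4 1.1 -0.8 t 15.0667 w 0.0683
yaw_y -9.7 z [ 0.002 -0.001 -1.   ]
top -0.095 10 z [0.073 0.079 0.083] x -0.03
top -0.085 29 z [0.075 0.081 0.084] x -0.032
top -0.075 16 z [0.072 0.078 0.082] x -0.029
top -0.065 18 z [0.068 0.076 0.08 ] x -0.031
top -0.055 13 z [0.072 0.074 0.078] x -0.029
top -0.045 11 z [0.071 0.075 0.08 ] x -0.029
bar 253 [array([0.046, 0.055, 0.06 ]), array([-0.047,  0.009,  0.049]), array([0.192, 0.202, 0.205])]
-0.05 [267.68232713 229.89343195]
0 [268.64556145 178.49354942]
0.05 [269.41916202 121.12209872]
```

```bash
python3 -c "
from h import *
f=np.load('w8.npz');g=f['frame'].max(-1)
for v in (130,145,160,175,190,205): 
  u=np.nonzero(g[v]<75)[0];u=u[(u>200)&(u<340)];print(v,u.min() if len(u) else None,u.max() if len(u) else None,len(u),np.round(np.nanmedian(f['depth'][v,262:276]),3))
print(f['world_from_camera'].round(3)); tgt(.599,.206,.2,-10)"
```

```text
130 258 277 20 0.238
145 258 277 20 0.242
160 258 276 19 0.246
175 257 276 20 0.251
190 258 276 19 0.255
205 258 275 18 0.259
[[ 0.985 -0.162 -0.058  0.601]
 [-0.172 -0.932 -0.319  0.282]
 [-0.002  0.324 -0.946  0.443]
 [ 0.     0.     0.     1.   ]]
tcp [0.586  0.2007 0.2938] shift [0.0077 0.0121 0.0938] yaw_y -10.0 tilt z [-0.002 -0.002 -1.   ] q [-0.94  0.39  0.7   1.64 -0.26  1.21 -0.37] F [-0.8 -0.8 -0. ] t 15.2167
az -0.0
```

The bar matches the prediction to about 1 mm in the wrist image. I go down over it.

Request:
arm_command(rows=[{"fingers": 0.6,"x": 0.007,"y": 0.0115,"z": 0.01,"ax": 0,"ay": 0,"az": 0},{"fingers": 0.6,"x": 0,"y": 0,"z": 0.02,"ax": 0,"ay": 0,"az": 0},{"fingers": 0.6,"x": 0,"y": 0,"z": 0.02,"ax": 0,"ay": 0,"az": 0},{"fingers": 0.6,"x": 0,"y": 0,"z": 0,"ax": 0,"ay": 0,"az": 0},{"fingers": 0.6,"x": 0,"y": 0,"z": 0,"ax": 0,"ay": 0,"az": 0}])

```text
clock: 15.63
tcp_pos: [0.5974, 0.2053, 0.2448]
orientation: [-2.406, -2.018, 0.003]
contact_force: [0.4, 0.8, 0.6]
grip_width: 0.0689
gripper_force: 0.0
```

```bash
python3 -c "
from h import *
ped();tgt(.598,.206,.195,-10)"
```

```text
ped tcp 0.0496 -0.001 0.2448 F 0.2 0.8 0.6 t 15.6333 w 0.0689
yaw_y -10.0 z [-0.002 -0.    -1.   ]
tcp [0.5974 0.2053 0.2448] shift [0.0008 0.0005 0.0498] yaw_y -10.0 tilt z [-0.002 -0.    -1.   ] q [-0.91  0.45  0.67  1.67 -0.3   1.13 -0.33] F [0.4 0.8 0.6] t 15.6333
az -0.0
```

Request:
arm_command(rows=[{"fingers": 0.6,"x": 0.0008,"y": 0.0005,"z": 0.017,"ax": 0,"ay": 0,"az": 0},{"fingers": 0.6,"x": 0,"y": 0,"z": 0.017,"ax": 0,"ay": 0,"az": 0},{"fingers": 0.6,"x": 0,"y": 0,"z": 0.016,"ax": 0,"ay": 0,"az": 0},{"fingers": 0,"x": 0,"y": 0,"z": 0,"ax": 0,"ay": 0,"az": 0},{"fingers": -1,"x": 0,"y": 0,"z": 0,"ax": 0,"ay": 0,"az": 0},{"fingers": -1,"x": 0,"y": 0,"z": 0,"ax": 0,"ay": 0,"az": 0},{"fingers": -1,"x": 0,"y": 0,"z": 0,"ax": 0,"ay": 0,"az": 0},{"fingers": -1,"x": 0,"y": 0,"z": 0,"ax": 0,"ay": 0,"az": 0},{"fingers": -1,"x": 0,"y": 0,"z": 0,"ax": 0,"ay": 0,"az": 0}], grip_force=40)

```text
clock: 16.38
tcp_pos: [0.5998, 0.2068, 0.196]
orientation: [2.406, 2.02, 0.002]
contact_force: [0.5, 0.3, 0.4]
grip_width: 0.0001
gripper_force: 0.2
```

```bash
python3 -c "
from h import *
ped();print(r.get_obs()['gripper_force'])"
```

```text
ped tcp 0.0516 0.0009 0.196 F 0.5 0.4 0.4 t 16.3833 w 0.0001
yaw_y -10.0 z [ 0.001  0.001 -1.   ]
0.17809494864195585
```

The fingers closed on nothing. I check where the bar is relative to the fingertips.

```bash
python3 -c "
from h import *
for n in('scene','top'):
  f=grab(n);W=pts(f);d=W[...,:2]-np.array([.5488,.2149]);px=d@np.array([.985,-.174]);py=d@np.array([.174,.985])
  dark=f['frame'].max(-1)<100
  for b in np.arange(-.055,.055,.01):
    m=dark&(abs(px-.05)<.035)&(py>b)&(py<b+.01)&(W[...,2]>.15)&(W[...,2]<.26)
    if m.sum(): print(n,b.round(3),m.sum(),'z',np.percentile(W[...,2][m],[2,50,98]).round(3),'x',np.percentile(px[m],[2,50,98]).round(3))
f=grab('wrist');g=f['frame'].max(-1);np.savez('w9.npz',**f)
for v in range(100,300,20):
  u=np.nonzero(g[v]<75)[0];u=u[(u>200)&(u<340)];print(v,u.min() if len(u) else None,u.max() if len(u) else None,len(u),np.round(f['depth'][v,[240,250,258,262,267,272,280,290]],3))
"
```

```text
scene -0.035 3 z [0.195 0.199 0.2  ] x [0.058 0.059 0.06 ]
scene -0.025 5 z [0.194 0.196 0.199] x [0.059 0.059 0.06 ]
scene -0.015 14 z [0.193 0.221 0.259] x [0.059 0.066 0.076]
scene -0.005 37 z [0.197 0.249 0.259] x [0.038 0.066 0.074]
scene 0.005 142 z [0.197 0.25  0.26 ] x [0.025 0.06  0.081]
scene 0.015 30 z [0.194 0.202 0.224] x [0.046 0.055 0.06 ]
scene 0.025 31 z [0.192 0.202 0.206] x [0.043 0.054 0.06 ]
scene 0.035 31 z [0.195 0.202 0.206] x [0.045 0.056 0.06 ]
scene 0.045 30 z [0.188 0.199 0.206] x [0.045 0.052 0.059]
top -0.055 20 z [0.154 0.2   0.204] x [0.029 0.043 0.055]
top -0.045 26 z [0.194 0.201 0.206] x [0.039 0.046 0.054]
top -0.035 26 z [0.197 0.202 0.205] x [0.04  0.047 0.055]
top -0.025 27 z [0.197 0.202 0.205] x [0.039 0.045 0.054]
top -0.015 3 z [0.2   0.202 0.206] x [0.047 0.051 0.054]
100 None None 0 [0.331 0.331 0.33  0.33  0.331 0.331 0.33  0.332]
120 210 214 5 [0.327 0.327 0.327 0.328 0.323 0.328 0.339 0.338]
140 None None 0 [0.28  0.284 0.335 0.334 0.335 0.335 0.346 0.347]
160 236 268 33 [0.15  0.148 0.15  0.15  0.154 0.342 0.353 0.356]
180 236 268 33 [0.152 0.149 0.15  0.152 0.156 0.352 0.362 0.361]
200 236 268 33 [0.156 0.153 0.154 0.155 0.159 0.371 0.37  0.371]
220 237 266 30 [0.16  0.156 0.157 0.158 0.164 0.379 0.379 0.378]
240 238 258 11 [0.164 0.147 0.148 0.148 0.146 0.388 0.39  0.389]
260 228 283 33 [0.138 0.13  0.129 0.13  0.13  0.137 0.137 0.401]
280 201 333 96 [0.114 0.113 0.125 0.115 0.114 0.113 0.114 0.113]
```

```bash
python3 -c "
from h import *
f=np.load('w9.npz');K=f['K'];T=f['world_from_camera'];D=f['depth']
ped()
for v in range(200,290,6):
  for u in (246,252,262):
    a=np.array([u-K[0,2],v-K[1,2]]);rr=np.hypot(*a);t=rr/K[0,0];z=D[v,u];c=np.r_[a/rr*np.tan(t)*z,z];p=T[:3,:3]@c+T[:3,3]
    d=p[:2]-[.5488,.2149];print(v,u,f['frame'][v,u],'ped',(d@[.985,-.174]).round(3),(d@[.174,.985]).round(3),p[2].round(3),end=' | ')
  print()
"
```

```text
ped tcp 0.0517 0.0009 0.1959 F 0.8 -0.1 3.0 t 16.5333 w 0.0001
yaw_y -10.0 z [ 0.001  0.001 -1.   ]
200 246 [40 35 36] ped 0.047 0.027 0.202 | 200 252 [37 37 39] ped 0.05 0.028 0.203 | 200 262 [37 36 33] ped 0.055 0.027 0.201 | 
206 246 [33 27 31] ped 0.047 0.024 0.203 | 206 252 [45 42 39] ped 0.05 0.024 0.203 | 206 262 [34 23 24] ped 0.055 0.024 0.201 | 
212 246 [35 33 32] ped 0.047 0.021 0.202 | 212 252 [47 42 42] ped 0.05 0.021 0.203 | 212 262 [38 36 32] ped 0.055 0.02 0.201 | 
218 246 [38 39 34] ped 0.047 0.017 0.201 | 218 252 [46 43 41] ped 0.05 0.018 0.203 | 218 262 [37 37 33] ped 0.055 0.017 0.201 | 
224 246 [34 36 31] ped 0.047 0.014 0.202 | 224 252 [39 35 31] ped 0.05 0.014 0.203 | 224 262 [29 27 22] ped 0.055 0.013 0.201 | 
230 246 [38 38 39] ped 0.047 0.01 0.202 | 230 252 [40 38 35] ped 0.05 0.011 0.203 | 230 262 [39 34 39] ped 0.055 0.01 0.201 | 
236 246 [121 108  97] ped 0.047 0.011 0.21 | 236 252 [105  98  87] ped 0.05 0.011 0.211 | 236 262 [119 111  99] ped 0.055 0.01 0.21 | 
242 246 [121 113  97] ped 0.047 0.011 0.217 | 242 252 [99 90 78] ped 0.05 0.01 0.216 | 242 262
[... 263 characters left out ...]
 262 [121 111  99] ped 0.052 0.082 0.346 | 
260 246 [120 112  99] ped 0.048 0.01 0.232 | 260 252 [86 81 71] ped 0.05 0.01 0.232 | 260 262 [122 110  98] ped 0.055 0.01 0.233 | 
266 246 [123 113 100] ped 0.048 0.011 0.239 | 266 252 [89 80 73] ped 0.05 0.011 0.238 | 266 262 [118 108  98] ped 0.055 0.011 0.238 | 
272 246 [99 92 80] ped 0.048 0.012 0.244 | 272 252 [159 147 129] ped 0.05 0.009 0.24 | 272 262 [155 143 125] ped 0.055 0.009 0.24 | 
278 246 [37 35 35] ped 0.048 0.012 0.249 | 278 252 [70 64 60] ped 0.05 0.006 0.241 | 278 262 [38 40 37] ped 0.055 0.012 0.248 | 
284 246 [38 37 34] ped 0.048 0.012 0.252 | 284 252 [51 45 41] ped 0.05 0.003 0.241 | 284 262 [35 32 30] ped 0.054 0.012 0.253 |
```

The pads' lower edge measures z≈0.205 with the TCP reading 0.196, so the tips rest on top of the bar. The real fingertips sit about 28 mm higher than stated, which also explains the catch and pin observations. I lift, open, and go about 30 mm lower.

Request:
arm_command(rows=[{"fingers": -1,"x": 0,"y": 0,"z": -0.02,"ax": 0,"ay": 0,"az": 0},{"fingers": 0.6,"x": 0,"y": 0,"z": -0.01,"ax": 0,"ay": 0,"az": 0},{"fingers": 0.6,"x": 0,"y": 0,"z": 0,"ax": 0,"ay": 0,"az": 0},{"fingers": 0.6,"x": 0,"y": 0,"z": 0,"ax": 0,"ay": 0,"az": 0},{"fingers": 0.6,"x": 0,"y": 0,"z": 0,"ax": 0,"ay": 0,"az": 0},{"fingers": 0.6,"x": 0,"y": 0,"z": 0.015,"ax": 0,"ay": 0,"az": 0},{"fingers": 0.6,"x": 0,"y": 0,"z": 0.015,"ax": 0,"ay": 0,"az": 0},{"fingers": 0.6,"x": 0,"y": 0,"z": 0.015,"ax": 0,"ay": 0,"az": 0},{"fingers": 0.6,"x": 0,"y": 0,"z": 0.015,"ax": 0,"ay": 0,"az": 0}])

```text
clock: 17.28
tcp_pos: [0.5987, 0.2066, 0.1635]
orientation: [-2.406, -2.019, 0.002]
contact_force: [0.2, 0.2, 0.4]
grip_width: 0.0684
gripper_force: 0.0
```

Request:
arm_command(rows=[{"fingers": 0.6,"x": 0,"y": 0,"z": 0.003,"ax": 0,"ay": 0,"az": 0},{"fingers": 0,"x": 0,"y": 0,"z": 0,"ax": 0,"ay": 0,"az": 0},{"fingers": -1,"x": 0,"y": 0,"z": 0,"ax": 0,"ay": 0,"az": 0},{"fingers": -1,"x": 0,"y": 0,"z": 0,"ax": 0,"ay": 0,"az": 0},{"fingers": -1,"x": 0,"y": 0,"z": 0,"ax": 0,"ay": 0,"az": 0},{"fingers": -1,"x": 0,"y": 0,"z": 0,"ax": 0,"ay": 0,"az": 0},{"fingers": -1,"x": 0,"y": 0,"z": 0,"ax": 0,"ay": 0,"az": 0}])

```text
clock: 17.87
tcp_pos: [0.5982, 0.2071, 0.1631]
orientation: [-2.404, -2.019, 0.002]
contact_force: [-6.5, 0.4, 7.2]
grip_width: 0.0164
gripper_force: 38.9
```

```bash
python3 -c "
from h import *
ped();print(r.get_obs()['gripper_force'])"
```

```text
ped tcp 0.05 0.0009 0.1631 F -6.5 -0.8 7.2 t 17.8667 w 0.0164
yaw_y -10.0 z [-0.002  0.001 -1.   ]
38.86097609996796
```

The bar is gripped (16.4 mm, 39 N). I pull it over along its arc.

Request:
arm_command(rows=[{"fingers": -1,"x": 0,"y": -0.0061,"z": -0.0022,"ax": 0,"ay": 0,"az": 0},{"fingers": -1,"x": 0,"y": -0.0061,"z": -0.0022,"ax": 0,"ay": 0,"az": 0},{"fingers": -1,"x": 0,"y": -0.0063,"z": -0.0016,"ax": 0,"ay": 0,"az": 0},{"fingers": -1,"x": 0,"y": -0.0063,"z": -0.0016,"ax": 0,"ay": 0,"az": 0},{"fingers": -1,"x": 0,"y": -0.0064,"z": -0.001,"ax": 0,"ay": 0,"az": 0},{"fingers": -1,"x": 0,"y": -0.0064,"z": -0.001,"ax": 0,"ay": 0,"az": 0}])

```text
clock: 18.37
tcp_pos: [0.5661, 0.2128, 0.1743]
orientation: [2.403, 2.015, 0.013]
contact_force: [7.9, -1.6, 6.5]
grip_width: 0.0168
gripper_force: 39.4
```

```bash
python3 -c "
from h import *
ped();print(r.get_obs()['gripper_force'])"
```

```text
ped tcp 0.0174 0.0009 0.1743 F 8.1 -0.2 6.5 t 18.3667 w 0.0168
yaw_y -10.1 z [ 0.01   0.001 -1.   ]
39.3961626291275
```

Good. I continue to the stop.

Request:
arm_command(rows=[{"fingers": -1,"x": 0,"y": -0.0065,"z": -0.0003,"ax": 0,"ay": 0,"az": 0},{"fingers": -1,"x": 0,"y": -0.0065,"z": -0.0003,"ax": 0,"ay": 0,"az": 0},{"fingers": -1,"x": 0,"y": -0.0065,"z": 0.0003,"ax": 0,"ay": 0,"az": 0},{"fingers": -1,"x": 0,"y": -0.0065,"z": 0.0003,"ax": 0,"ay": 0,"az": 0},{"fingers": -1,"x": 0,"y": -0.0064,"z": 0.001,"ax": 0,"ay": 0,"az": 0},{"fingers": -1,"x": 0,"y": -0.0064,"z": 0.001,"ax": 0,"ay": 0,"az": 0},{"fingers": -1,"x": 0,"y": -0.0063,"z": 0.0016,"ax": 0,"ay": 0,"az": 0},{"fingers": -1,"x": 0,"y": -0.0063,"z": 0.0016,"ax": 0,"ay": 0,"az": 0},{"fingers": -1,"x": 0,"y": 0,"z": 0,"ax": 0,"ay": 0,"az": 0}])

```text
clock: 19.12
tcp_pos: [0.5154, 0.2219, 0.1697]
orientation: [2.404, 2.016, 0.014]
contact_force: [6.4, -3.8, 8.7]
grip_width: 0.0168
gripper_force: 42.6
```

```bash
cat >> h.py <<'E'
def bar():
  ped();print(r.get_obs()['gripper_force'],r.get_obs()['qvel'].round(3))
  for n in('scene','top'):
    f=grab(n);W=pts(f);d=W[...,:2]-np.array([.5488,.2149]);px=d@np.array([.985,-.174]);py=d@np.array([.174,.985])
    m=(f['frame'].max(-1)<90)&(abs(px)<.08)&(abs(py)>.022)&(abs(py)<.05)&(W[...,2]>.185)&(W[...,2]<.215)
    print(n,m.sum(),'x',np.percentile(px[m],[5,50,95]).round(3),'z',np.percentile(W[...,2][m],[5,50,95]).round(3))
E
python3 -c "
from h import *
bar();redbins('top')"
```

```text
ped tcp -0.0341 0.0011 0.1697 F 7.0 -2.6 8.7 t 19.1167 w 0.0168
yaw_y -10.0 z [ 0.009  0.003 -1.   ]
42.55383253097534 [ 0.007  0.006  0.001 -0.014 -0.003  0.012  0.01 ]
scene 89 x [-0.035 -0.029 -0.024] z [0.2   0.208 0.211]
top 85 x [-0.044 -0.037 -0.028] z [0.202 0.207 0.21 ]
top -0.095 10 z [0.077 0.079 0.084] x -0.029
top -0.085 28 z [0.078 0.081 0.084] x -0.032
top -0.075 16 z [0.076 0.08  0.083] x -0.03
top -0.065 20 z [0.066 0.077 0.08 ] x -0.031
top -0.055 12 z [0.073 0.075 0.08 ] x -0.03
top -0.045 16 z [0.071 0.074 0.077] x -0.03
top -0.035 15 z [0.065 0.072 0.074] x -0.031
top -0.025 15 z [0.067 0.07  0.073] x -0.028
top -0.015 13 z [0.067 0.07  0.072] x -0.03
top -0.005 7 z [0.065 0.067 0.069] x -0.029
```

The bar is near x=-33 mm (q≈0.66). A little more onto the stop, then hold.

Request:
arm_command(rows=[{"fingers": -1,"x": 0,"y": -0.005,"z": 0.0015,"ax": 0,"ay": 0,"az": 0},{"fingers": -1,"x": 0,"y": -0.004,"z": 0.001,"ax": 0,"ay": 0,"az": 0},{"fingers": -1,"x": 0,"y": 0,"z": 0,"ax": 0,"ay": 0,"az": 0},{"fingers": -1,"x": 0,"y": 0,"z": 0,"ax": 0,"ay": 0,"az": 0},{"fingers": -1,"x": 0,"y": 0,"z": 0,"ax": 0,"ay": 0,"az": 0},{"fingers": -1,"x": 0,"y": 0,"z": 0,"ax": 0,"ay": 0,"az": 0},{"fingers": -1,"x": 0,"y": 0,"z": 0,"ax": 0,"ay": 0,"az": 0},{"fingers": -1,"x": 0,"y": 0,"z": 0,"ax": 0,"ay": 0,"az": 0}])

```text
clock: 19.93
tcp_pos: [0.51, 0.2229, 0.1678]
orientation: [2.403, 2.012, 0.021]
contact_force: [13.6, -1.7, 5.4]
grip_width: 0.0169
gripper_force: 42.5
```

```bash
python3 -c "
from h import *
bar()
f=grab('top');W=pts(f)
for n,b,z in(('jar',(250,115,285,155),(.06,.1)),('fit',(255,158,280,184),(.03,.06)),('tin',(265,200,300,232),(.018,.04)),('pin',(345,150,400,222),(.11,.14))):
  S=W[b[1]:b[3],b[0]:b[2]];S=S[(S[...,2]>z[0])&(S[...,2]<z[1])];print(n,len(S),np.median(S,0).round(3) if len(S) else '')
ped()"
```

```text
ped tcp -0.0396 0.0012 0.1678 F 13.6 0.7 5.4 t 19.9333 w 0.0169
yaw_y -10.1 z [ 0.015  0.003 -1.   ]
42.510695457458496 [-0.001  0.     0.001  0.    -0.001 -0.001 -0.001]
scene 88 x [-0.04  -0.034 -0.03 ] z [0.199 0.206 0.209]
top 82 x [-0.05  -0.043 -0.035] z [0.2   0.205 0.21 ]
jar 282 [0.689 0.018 0.079]
fit 95 [0.595 0.023 0.041]
tin 419 [ 0.461 -0.006  0.026]
pin 28 [ 0.478 -0.246  0.125]
ped tcp -0.0396 0.0011 0.1678 F 14.0 -2.0 5.2 t 20.0833 w 0.0167
yaw_y -10.1 z [ 0.015  0.003 -1.   ]
```

The bar is at its stop (x≈-38.5 mm) and still. The collar is locked, the catch is down, and the bystanders haven't moved. Handing in.

```bash
python3 -c "
from bench import r
print(r.hand_in())"
```

```text
the job is handed in; nothing more can be done
None
```

I handed the job in with the collar on its locked mark, the catch down, and the run lever still held at its stop by its crossbar. The jar, tin and fitting measured where they started. The hand-in gave no verdict.

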